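# Right the toppled bottle in the deep bin and wedge it with the tea tin

## Task

The slim square bottle has toppled inside the deep bin and lies slantwise from wall to wall. It is full, so do not lift it out: take it by the cap and tip it upright inside the bin, keeping its foot down near the bin's floor, until it stands on the floor at the end where its foot is now; then lower the tea tin upright into the space left beside it, long side along the bin's length, so that the bottle cannot fall again. Set both down gently without letting either fall or drop, let go of them, and leave everything else on the table where it is.

Things in the scene. Friction and masses are not known exactly. Their poses are not given: they have to be found in the camera images.
- bin: deep grey plastic bin, open at the top, 188 x 162 mm outside, 160 mm high; walls and floor 6 mm, so inside 176 mm long, 150 mm wide, 154 mm deep. It stays where it stands. Origin: centre of its underside, on the table. x: along its length, towards the far end from the robot, where the bottle's foot is; y: across its width; z: up
- bin_floor (a point): centre of the bin's inner floor, 6 mm above the bin's origin; axes as the bin's
- bottle: slim square amber bottle with black cap, 200 mm long: body 56 x 56 mm (sides along its x and y) up to 130 mm, shoulder tapering to 156 mm, round neck 28 mm across to 170 mm, round cap 34 mm across to 200 mm. Full: 0.35 to 0.65 kg. Origin: centre of its underside; z: from foot to cap. Standing flush at the far end wall its origin has x = 60, z = 6 mm in the bin's frame
- bottle_cap (a point): middle of the bottle's cap, on its axis 186 mm from the foot; axes as the bottle's; grip it across the bin's width. At the start the bottle leans 46 degrees towards the bin's near end, within 10 mm of the bin's middle line, y along the bin's y: foot in the far bottom corner, cap edge against the near end wall 8 mm below the rim
- tin: plain metal tea tin, a closed upright box 100 mm long (x), 60 mm wide (y) and 140 mm high (z), about 0.4 kg, standing on the table. Origin: centre of its underside. In the bin beside the standing bottle it has about 120 mm of length for its 100 mm
- tin_top (a point): centre of the tin's lid, 140 mm above its origin; axes as the tin's
- cup_stack: stack of brown paper cups, 83 mm across, 152 mm high; origin under its centre; leave alone
- jigger: small steel hourglass measure, 46 mm across, 78 mm high; origin under its centre; leave alone
- scoop: metal tea scoop with wooden handle, 160 mm long along its x, 44 mm wide, 24 mm high; origin on the table below its middle; leave alone
- carton: green tea carton, 70 x 110 x 130 mm with open flaps to 165 mm; origin under its centre; leave alone
- jug: empty glass jug, 94 mm square, 217 mm high, handle along its y; origin under its centre; leave alone
- jug_b: second empty glass jug of the same size, 94 mm square, 217 mm high, at the right side; origin under its centre; leave alone
- teacup: white cup on a saucer 124 mm across, 60 mm high; origin under its centre; leave alone
Mind the look-alikes: they are no part of the job. Leave any purple look-alike of the tin alone.

How it is judged:
By the outcome, as a careful person would: the job done as asked, in the order asked, and still so for the second after the job is handed in, with the robot touching nothing.
It also fails if it takes over 61 s, if anything falls off the work surface, if the arm or the gripper's body presses on something with over 40 N, if the wrist force passes 120 N, or if a joint passes its speed limit or range.

## Robot

A 6-joint arm with a two-finger parallel gripper is mounted at the origin on the work surface. World frame = base frame: x ahead of the robot, y to its left, z up, the work surface at z = 0. Lengths are in m, angles in rad, forces in N, time in s.
With the tool pointing down it reaches from about 0.4 to 0.925 m from the base axis. Payload 12.5 kg.
Tool frame: the origin (TCP) lies at the very end of the fingers, on their centre line; the grasp point (between the pads) lies 19 mm behind it; z points along the fingers, y is the direction in which the jaws open and shut (so a half turn about z gives the same grasp; the last joint's range is limited). The gripper opens to 95 mm and grips with 3 to 60 N. Pads are 20 mm wide; open, the fingers measure 119 mm over their backs; the gripper's body (75 mm by 180 mm) begins 59 mm behind the grasp point.
Start: joints at [-1.408, 0.491, 1.559, -0, 1.092, -0.106], TCP at [0.166, -0.603, 0.215] pointing down, gripper open.
Joint ranges: [-3.1, 3.1], [-0.84, 2.19], [0.05, 2.79], [-1.13, 4.28], [0.06, 2.93], [-2.69, 2.69]. Speed limits (rad/s): [2.22, 2.22, 2.79, 3.14, 3.14, 3.14].

## Interface

Orientations are given as a 3x3 rotation matrix whose columns are the frame's x, y, z axes.
In Python, from rig import arm gives the robot as it stands.
- The arm moves only by the shell command python3 -m handwheel 'ROWS' [FORCE]. ROWS is JSON, a list of rows, each a list of 3 entries, a list of its own where there are three numbers: the opening in per cent of the stroke, from 0 (shut) to 100 (fully open), then the shift along the tool's x, y, z in m, then the turn about the tool's z in rad. A call has 1 to 12 rows; each row is the pose to reach, as a shift and turn from the pose measured when the call began, along the tool's axes at that moment; what a row does not reach only later rows make up. A row lasts 1/10 s, in which the tool goes at most 50 mm and 8.59 degrees, less where a joint would pass 70% of its speed; a pose out of reach is approached as far as the arm can. A call with a gripper value outside its range is refused whole. The fingers move at their own pace and stop on an object; FORCE is the grip in N (left out, the last holds). Time passes only in rows, so rows that repeat a pose let the fingers close. It gives the time, the measured TCP pose, the force and the opening at its end, in the units of the state.
- arm.observe(): the state, without advancing time (a new reading comes with each control period).
- arm.grab_frame(name): name is "scene" or "side" or "wrist"; returns a dict with "image" (480x640x3 uint8, red, green, blue), "fx", "fy", "cx", "cy" (pixels), "distortion" ([k1, k2, p1, p2, k3] as OpenCV has them; the pictures are not rectified), "view" (4x4, takes a point from world to camera coordinates). Camera axes: x right, y up, looking along -z (the intrinsics and any distortion apply to the point x, -y, -z); pixel columns grow to the right and rows downward; lengths in m; the calibration is good to about 2 mm. A picture is of the moment at which its call begins. There is no depth.
- arm.finish_job(): hands the job in, once; it reports no verdict.
The state is a dict: "time": time; "joint_positions": joint angles; "qvel": joint speeds; "joint_torque": joint torques, N m; "tcp_pos": TCP position; "ee_rot": TCP orientation; "force": force on the tool from outside, world axes, zero at the start; "wrist_torque": the same for the moment, N m; "finger_gap": finger opening in m.
Only numpy, scipy, OpenCV 4.12 (cv2) and the standard library are available. Lean on these libraries where they do the work, as an engineer would, in place of code of your own. Each camera call takes 0.05 s, during which the arm holds its last target. There are 200 camera calls.

## Working session

There is one attempt and no reset: what is moved stays moved. The work goes in short steps, Python scripts to look and compute and a shell command to move; the robot and the scene stay as the last step left them, time stands still between calls to the robot, and variables do not carry over. Pictures are saved under pics/ and viewed, about 8 in all and at most 12, crops included, and the job is handed in when it is done.

```bash
ls; mkdir -p pics
python3 - <<'E'
from rig import arm
import cv2,numpy as np
ims=[]
for n in ["scene","side","wrist"]:
    f=arm.grab_frame(n)
    cv2.imwrite(f"pics/{n}0.png",f["image"][:,:,::-1])
    print(n,[round(float(f[k]),1) for k in("fx","fy","cx","cy")],np.round(f["distortion"],4),np.round(f["view"],3).tolist())
s=arm.observe();print(s["time"],s["tcp_pos"],np.round(s["ee_rot"],3),s["finger_gap"])
E
```

```text
pics
scene [457.1, 457.1, 317.8, 239.5] [-0.0299  0.      0.      0.      0.    ] [[-0.833, 0.554, 0.004, 0.533], [-0.396, -0.601, 0.694, 0.094], [0.387, 0.577, 0.72, -1.313], [0.0, 0.0, 0.0, 1.0]]
side [448.4, 448.4, 319.3, 237.1] [-0.0948  0.      0.      0.      0.    ] [[-0.916, -0.401, -0.02, 0.467], [0.261, -0.632, 0.73, -0.292], [-0.305, 0.663, 0.683, -1.151], [0.0, 0.0, 0.0, 1.0]]
wrist [418.2, 418.2, 322.3, 236.6] [-0.0888  0.      0.      0.      0.    ] [[0.265, -0.964, -0.001, -0.624], [0.938, 0.258, -0.233, 0.027], [0.225, 0.06, 0.973, -0.39], [0.0, 0.0, 0.0, 1.0]]
0.15 [ 0.16598033 -0.60236413  0.21420393] [[ 0.964  0.266 -0.   ]
 [ 0.266 -0.964  0.001]
 [ 0.    -0.001 -1.   ]] 0.09503695660137267
```

View pics/scene0.png

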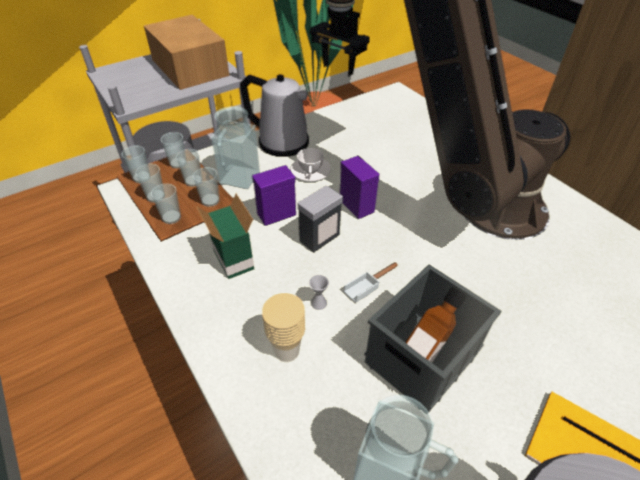

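View pics/side0.png

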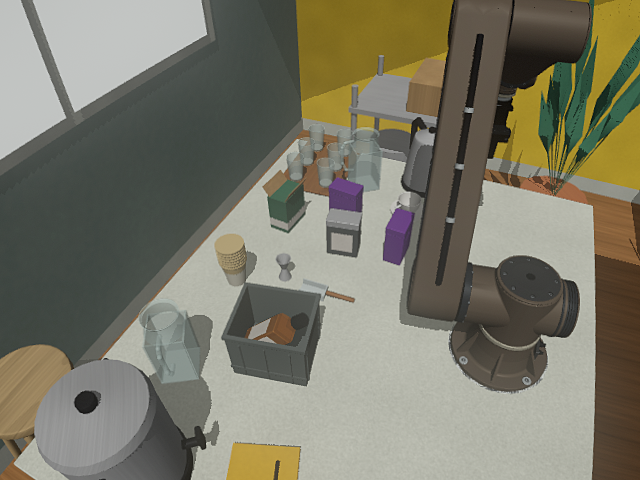

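Both views show the bin, at scene (432,335) and side (272,333), with the amber bottle inside. Tin candidates, as scene / side pixels:
- Dark tin with a silver lid: (320,218) / (344,232)
- Purple boxes: (275,195) / (346,197) and (360,187) / (398,237)
- Green carton: (230,240) / (287,205)

The description fits the plain metal tin between the purple boxes. I'll check that in one close crop.

Run:
```python
import cv2,numpy as np
a=cv2.imread("pics/scene0.png");b=cv2.imread("pics/side0.png")
def c(im,x,y,w,h): return cv2.resize(im[y:y+h,x:x+w],(400,300),interpolation=cv2.INTER_CUBIC)
# all crops 400x300
o=np.vstack([np.hstack([c(a,355,260,160,120),c(b,210,275,160,120)]),np.hstack([c(a,270,170,100,75),c(b,310,195,100,75)])])
cv2.imwrite("pics/crop1.png",o)
```

```text
(no output)
```

View pics/crop1.png

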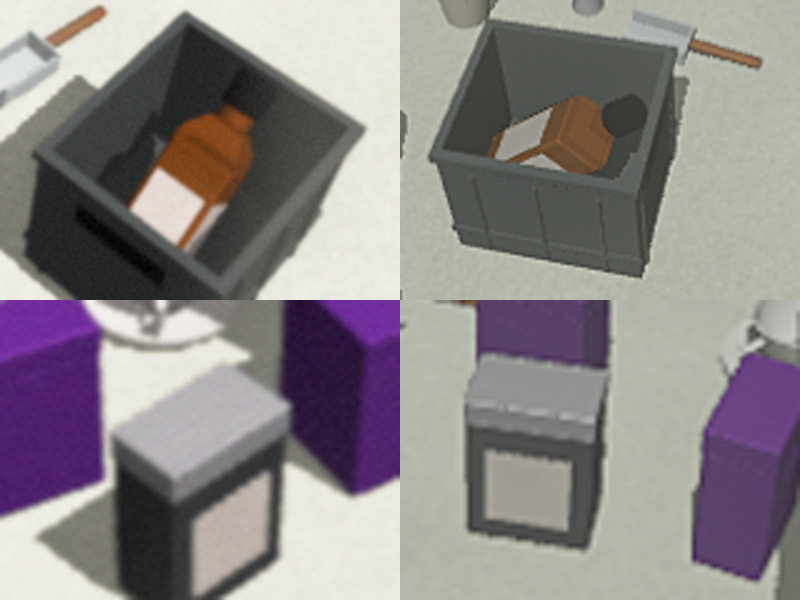

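The crop confirms the plain metal tin with a silver lid between two purple boxes. The bin's rim corners and the tin's lid corners are readable in both views, so next I cast rays onto z=0.160 (rim) and z=0.140 (lid).

```bash
cat > h.py <<'E'
from rig import arm
import cv2,numpy as np
def K(f): return np.array([[f["fx"],0,f["cx"]],[0,f["fy"],f["cy"]],[0,0,1.]])
def ray(f,p):
    u=cv2.undistortPoints(np.array([[p]],float),K(f),np.array(f["distortion"],float))[0,0]
    V=np.array(f["view"]);R,t=V[:3,:3],V[:3,3]
    return -R.T@t, R.T@np.array([u[0],-u[1],-1])
def onz(f,p,z):
    o,d=ray(f,p);return o+d*(z-o[2])/d[2]
def proj(f,P):
    V=np.array(f["view"]);c=(V[:3,:3]@np.atleast_2d(P).T).T+V[:3,3]
    return cv2.projectPoints(c*[1,-1,-1],np.zeros(3),np.zeros(3),K(f),np.array(f["distortion"],float))[0][:,0]
E
python3 - <<'E'
from h import *
np.set_printoptions(precision=4,suppress=True)
F={n:arm.grab_frame(n) for n in("scene","side")}
D={"bin":(.16,{"scene":[(429,264.4),(500.6,311.6),(443,378.8),(369.4,321.6)],"side":[(245.2,283),(320.4,294.2),(306,351),(222.8,337.8)]}),
"tin":(.14,{"scene":[(326,186.5),(342.5,196.3),(313,215),(298.3,203.8)],"side":[(330.8,208.3),(362,212.5),(360,225),(326.8,221.3)]})}
for k,(z,d) in D.items():
  for n in d:
    P=np.array([onz(F[n],p,z) for p in d[n]])[:,:2]
    e=np.roll(P,-1,0)-P
    print(k,n,P.tolist(),"c",P.mean(0),"len",np.linalg.norm(e,axis=1),"ang",np.degrees(np.arctan2(e[:,1],e[:,0])))
E
```

```text
bin scene [[0.45058188289550827, 0.13085681953231315], [0.41865253992582685, 0.29452805255055226], [0.6082202665068394, 0.33352775850653754], [0.6410822256367547, 0.17348001609159736]] c [0.5296 0.2331] len [0.1668 0.1935 0.1634 0.1952] ang [ 101.0387   11.6252  -78.397  -167.3882]
bin side [[0.6362839398677997, 0.16800816175080824], [0.44737002685794997, 0.1278529955833536], [0.4121148074709082, 0.28767435880138487], [0.5997949304407382, 0.3307906757915287]] c [0.5239 0.2286] len [0.1931 0.1637 0.1926 0.1668] ang [-167.9999  102.4397   12.9382  -77.3655]
tin scene [[0.47257703794947925, -0.21583811813006493], [0.45992579966274716, -0.16216098507074672], [0.5577708378580262, -0.1456301699774889], [0.5657209010797397, -0.19855838019977812]] c [ 0.514  -0.1805] len [0.0551 0.0992 0.0535 0.0947] ang [ 103.2621    9.5895  -81.4578 -169.4902]
tin side [[0.5597712019572576, -0.20832246126542775], [0.4653818279643589, -0.22564685273284413], [0.45169671674503337, -0.17001851630568154], [0.5475631497835567, -0.14827027816933536]] c [ 0.5061 -0.1881] len [0.096  0.0573 0.0983 0.0613] ang [-169.5996  103.8209   12.7818  -78.5089]
```

```bash
cat >> h.py <<'E'
def goto(p,yaw):
    s=arm.observe();R=np.array(s["ee_rot"]);d=R.T@(np.array(p)-s["tcp_pos"])
    cur=np.arctan2(R[1,0],R[0,0]);t=-(yaw-cur);t=(t+np.pi/2)%np.pi-np.pi/2
    print("shift",np.round(d,4),"turn",round(t,4))
E
python3 - <<'E'
from h import *
np.set_printoptions(precision=3,suppress=True)
F={n:arm.grab_frame(n) for n in("scene","side","wrist")}
V=np.array(F["wrist"]["view"]);print("cam",-V[:3,:3].T@V[:3,3])
for nm,s,p,z in [("jug top","scene",(402,428),.217),("jug side","side",(163,318),.217),("jugb top","scene",(235,118),.217),("jugb side","side",(364,137),.217),("cups","scene",(284,308),.152),("pur L near top","scene",(299,178),.14),("pur R left","scene",(341,160),.14),("purR","scene",(378,176),.14),("purR low","scene",(360,187),.14),("carton","scene",(228,215),.15),("cup","scene",(308,160),.05),("jigger","scene",(319,283),.078),("wt","side",(400,212),.14)]:
    print(nm,onz(F[s],p,z))
goto([.40,-.35,.36],np.radians(12.2)); goto([.463,.217,.36],np.radians(12.2))
E
```

```text
cam [ 0.227 -0.585  0.385]
jug top [0.742 0.371 0.217]
jug side [0.721 0.369 0.217]
jugb top [ 0.568 -0.515  0.217]
jugb side [ 0.566 -0.518  0.217]
cups [0.755 0.054 0.152]
pur L near top [ 0.511 -0.282  0.14 ]
pur R left [ 0.376 -0.286  0.14 ]
purR [ 0.336 -0.177  0.14 ]
purR low [ 0.402 -0.167  0.14 ]
carton [ 0.729 -0.246  0.15 ]
cup [ 0.384 -0.439  0.05 ]
jigger [ 0.632 -0.009  0.078]
wt [ 0.36  -0.272  0.14 ]
shift [ 0.293 -0.181 -0.145] turn 0.0559
shift [ 0.504 -0.711 -0.145] turn 0.0559
```

```bash
python3 -m handwheel '[[100,[0,0,-0.05],0],[100,[0,0,-0.1],0],[100,[0.02,-0.01,-0.145],0],[100,[0.06,-0.04,-0.145],0.02],[100,[0.1,-0.07,-0.145],0.05],[100,[0.14,-0.1,-0.145],0.056],[100,[0.18,-0.13,-0.145],0.056],[100,[0.22,-0.16,-0.145],0.056],[100,[0.25,-0.19,-0.145],0.056],[100,[0.28,-0.22,-0.145],0.056],[100,[0.29,-0.26,-0.145],0.056],[100,[0.3,-0.3,-0.145],0.056]]'; python3 -c "
from h import *
goto([.463,.217,.36],np.radians(12.2))"
```

```text
time: 1.6
tcp_pos: [0.3757, -0.2319, 0.3594]
ee_rot: [[0.977, 0.212, -0.0], [0.212, -0.977, 0.0], [-0.0, -0.0, -1.0]]
force: [0.5, 0.4, 0.2]
finger_gap: 0.0951
shift [ 0.1804 -0.4203 -0.0005] turn 0.0004
```

```bash
python3 -m handwheel '[[100,[0.18,-0.42,0],0],[100,[0.18,-0.42,0],0],[100,[0.18,-0.42,0],0],[100,[0.18,-0.42,0],0],[100,[0.18,-0.42,0],0],[100,[0.18,-0.42,0],0],[100,[0.18,-0.42,0],0],[100,[0.18,-0.42,0],0],[100,[0.18,-0.42,0],0],[100,[0.18,-0.42,0],0],[100,[0.18,-0.42,0],0]]'
python3 - <<'E'
from h import *
f=arm.grab_frame("wrist");cv2.imwrite("pics/w1.png",f["image"][:,:,::-1])
E
```

```text
time: 2.7
tcp_pos: [0.4624, 0.2178, 0.3591]
ee_rot: [[0.977, 0.214, -0.001], [0.214, -0.977, -0.0], [-0.001, -0.0, -1.0]]
force: [-0.1, -0.2, -0.1]
finger_gap: 0.0951
```

View pics/w1.png

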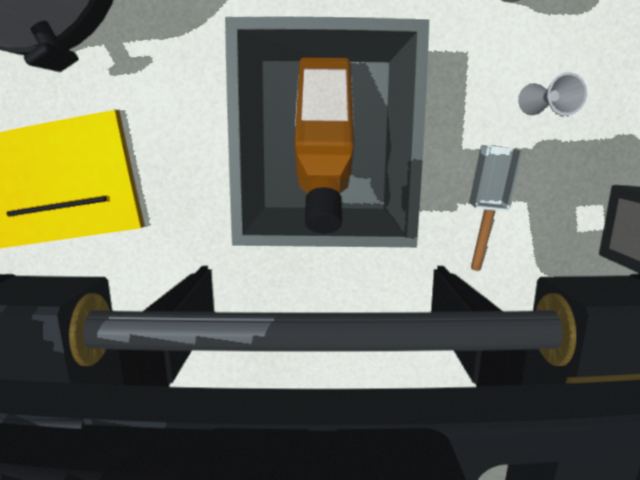

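The wrist view shows the bin with outer rim corners at about (226,17), (429,20), (416,246) and (233,245). The amber bottle's foot is at the far (top) end, and the black cap is at about (323,210), against the near wall.

Run:
```python
from h import *
np.set_printoptions(precision=4,suppress=True)
f=arm.grab_frame("wrist")
P=np.array([onz(f,p,.16) for p in [(226,17),(429,20),(416,246),(233,245)]])[:,:2]
e=np.roll(P,-1,0)-P
print(P.tolist(),P.mean(0),np.linalg.norm(e,axis=1),np.degrees(np.arctan2(e[:,1],e[:,0])))
for c in [(0.5268,.2309),tuple(P.mean(0))]:
  for yaw in (12.2,):
    a=np.radians(yaw);x=np.array([np.cos(a),np.sin(a)])
    for p,z in[((305,205),.155),((342,205),.155),((323,210),.165),((308,58),.03),((349,58),.03),((300,120),.1),((353,120),.1)]:
        q=onz(f,p,z)[:2]-c; print(c,p,q@x, q@[-x[1],x[0]])
cap=np.array([.5268,.2309])-.0653*x
print("cap exp",cap); goto([*cap,.136],a)
```

```text
[[0.6042216523161968, 0.3297575505332099], [0.6379322341881548, 0.16425261460619262], [0.4474012912344909, 0.12561674458265237], [0.41260430556029065, 0.29013161116022484]] [0.5255 0.2274] [0.1689 0.1944 0.1682 0.1957] [ -78.4873 -168.537   101.9428   11.6839]
(0.5268, 0.2309) (305, 205) -0.06282330230009438 0.01573336355401326
(0.5268, 0.2309) (342, 205) -0.06278360242878063 -0.01781143335115699
(0.5268, 0.2309) (323, 210) -0.06566190437201087 -0.0005761137152816747
(0.5268, 0.2309) (308, 58) 0.08571717294003364 0.016444196228840274
(0.5268, 0.2309) (349, 58) 0.0858177226057121 -0.030003497525226627
(0.5268, 0.2309) (300, 120) 0.014171851111349172 0.022406409122748053
(0.5268, 0.2309) (353, 120) 0.014254886878006346 -0.030498050328883055
(np.float64(0.5255398708247834), np.float64(0.2274396302205699)) (305, 205) -0.06086037007608554 0.018849287435075347
(np.float64(0.5255398708247834), np.float64(0.2274396302205699)) (342, 205) -0.060820670204771776 -0.014695509470094905
(np.float64(0.5255398708247834), np.float64(0.2274396302205699)) (323, 210) -0.06369897214800202 0.002539810165780411
(np.float64(0.5255398708247834), np.float64(0.2274396302205699)) (308, 58) 0.08768010516404248 0.01956012010990236
(np.float64(0.5255398708247834), np.float64(0.2274396302205699)) (349, 58) 0.08778065482972096 -0.02688757364416454
(np.float64(0.5255398708247834), np.float64(0.2274396302205699)) (300, 120) 0.01613478333535802 0.025522333003810137
(np.float64(0.5255398708247834), np.float64(0.2274396302205699)) (353, 120) 0.016217819102015193 -0.027382126447820967
cap exp [0.463  0.2171]
shift [ 0.0009 -0.0011  0.2235] turn 0.0003
```

```bash
python3 -m handwheel '[[100,[0.001,0.001,0.04],0],[100,[0.001,0.001,0.08],0],[100,[0.001,0.001,0.12],0],[100,[0.001,0.001,0.15],0],[100,[0.001,0.001,0.175],0],[100,[0.001,0.001,0.195],0],[100,[0.001,0.001,0.21],0],[100,[0.001,0.001,0.22],0],[100,[0.001,0.001,0.223],0],[100,[0.001,0.001,0.223],0]]' 25 && python3 -m handwheel '[[40,[0,0,0],0],[40,[0,0,0],0],[40,[0,0,0],0],[40,[0,0,0],0],[30,[0,0,0],0],[20,[0,0,0],0],[20,[0,0,0],0],[20,[0,0,0],0],[20,[0,0,0],0],[20,[0,0,0],0]]' 25
python3 - <<'E'
from h import *
o=np.hstack([cv2.resize(arm.grab_frame("side")["image"][250:400,190:350],(427,400)),cv2.resize(arm.grab_frame("wrist")["image"],(373,280)).copy() if 0 else cv2.copyMakeBorder(cv2.resize(arm.grab_frame("wrist")["image"],(373,280)),0,120,0,0,0)])
cv2.imwrite("pics/g1.png",o[:,:,::-1])
E
```

```text
time: 3.8
tcp_pos: [0.4637, 0.2144, 0.1368]
ee_rot: [[0.978, 0.211, -0.0], [0.211, -0.978, -0.0], [-0.0, 0.0, -1.0]]
force: [0.1, -0.2, 1.1]
finger_gap: 0.0949
time: 4.8
tcp_pos: [0.4636, 0.2146, 0.1368]
ee_rot: [[0.978, 0.211, -0.0], [0.211, -0.978, 0.0], [-0.0, -0.0, -1.0]]
force: [-0.7, 1.7, 0.6]
finger_gap: 0.0336
```

View pics/g1.png

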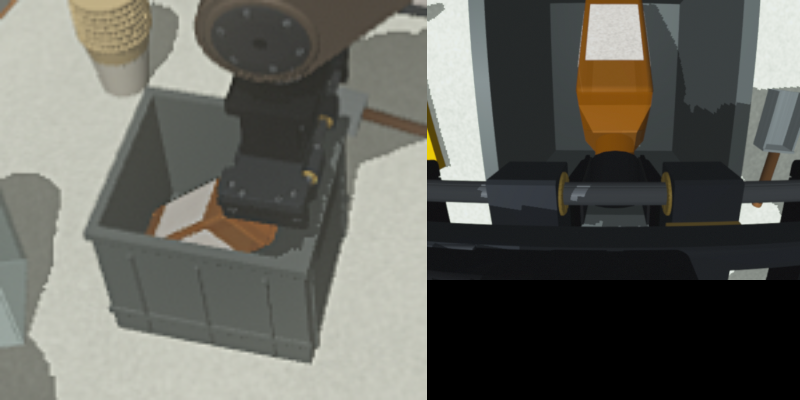

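```bash
python3 -m handwheel '[[20,[0,0,-0.001],0],[20,[0.003,0,-0.005],0],[20,[0.007,0,-0.0085],0],[20,[0.011,0,-0.012],0],[20,[0.015,0,-0.0155],0],[20,[0.02,0,-0.0185],0],[20,[0.025,0,-0.0215],0],[20,[0.03,0,-0.0245],0],[20,[0.035,0,-0.027],0],[20,[0.04,0,-0.029],0],[20,[0.04,0,-0.029],0]]' 25
python3 - <<'E'
from h import *
print(np.round(arm.observe()["wrist_torque"],2))
E
```

```text
time: 6.0
tcp_pos: [0.5035, 0.2231, 0.1659]
ee_rot: [[0.978, 0.211, 0.0], [0.211, -0.978, 0.0], [0.001, -0.0, -1.0]]
force: [-0.2, -1.2, -2.9]
finger_gap: 0.0333
[-0.06  0.33  0.06]
```

```bash
python3 -m handwheel '[[20,[0.005,0,-0.0025],0],[20,[0.01,0,-0.004],0],[20,[0.016,0,-0.006],0],[20,[0.022,0,-0.0075],0],[20,[0.028,0,-0.0085],0],[20,[0.034,0,-0.0095],0],[20,[0.04,0,-0.01],0],[20,[0.046,0,-0.0105],0],[20,[0.052,0,-0.0105],0],[20,[0.058,0,-0.0105],0],[20,[0.064,0,-0.0105],0],[20,[0.064,0,-0.0105],0]]' 25
python3 - <<'E'
from h import *
print(np.round(arm.observe()["wrist_torque"],2))
F=[arm.grab_frame(n)["image"] for n in("scene","side","wrist")]
o=np.hstack([cv2.resize(F[0][230:400,340:530],(400,358)),cv2.resize(F[1][230:400,190:380],(400,358))])
o=np.vstack([o,np.hstack([cv2.resize(F[2],(322,241)),np.zeros((241,478,3),np.uint8)])])
cv2.imwrite("pics/g2.png",o[:,:,::-1])
E
```

```text
time: 7.2
tcp_pos: [0.5668, 0.2367, 0.1762]
ee_rot: [[0.978, 0.211, 0.001], [0.211, -0.978, 0.0], [0.001, -0.0, -1.0]]
force: [-0.6, -0.2, -4.4]
finger_gap: 0.0333
[-0.07  0.37  0.02]
```

View pics/g2.png

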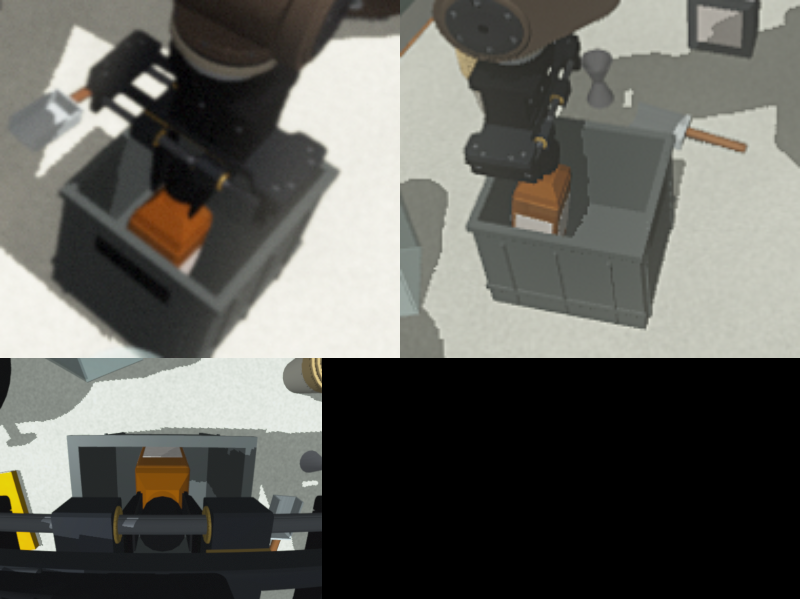

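```bash
python3 -m handwheel '[[20,[0.004,0,0],0],[20,[0.008,0,0],0],[20,[0.012,0,0],0],[20,[0.015,0,0],0],[20,[0.018,0,0],0],[20,[0.018,0,0],0],[20,[0.018,0,0],0]]' 25
python3 - <<'E'
from h import *
print(np.round(arm.observe()["wrist_torque"],2))
E
python3 -m handwheel '[[20,[0.001,0,0.001],0],[20,[0.002,0,0.002],0],[20,[0.002,0,0.002],0],[20,[0.002,0,0.002],0]]' 25
```

```text
time: 8.05
tcp_pos: [0.5837, 0.2404, 0.1762]
ee_rot: [[0.978, 0.211, 0.0], [0.211, -0.978, 0.0], [0.001, -0.0, -1.0]]
force: [-1.6, -0.9, -3.1]
finger_gap: 0.0333
[-0.01  0.44  0.02]
time: 8.45
tcp_pos: [0.5862, 0.241, 0.1749]
ee_rot: [[0.978, 0.211, 0.002], [0.211, -0.978, 0.001], [0.002, -0.0, -1.0]]
force: [0.1, -0.8, 4.2]
finger_gap: 0.0331
```

Run:
```python
from h import *
f={n:arm.grab_frame(n) for n in("scene","side","wrist")}
F={n:f[n]["image"] for n in f}
o=np.hstack([cv2.resize(F["side"][250:370,215:335],(450,450),interpolation=cv2.INTER_CUBIC),cv2.resize(F["wrist"][100:400,150:490],(350,309)).copy() if 0 else cv2.copyMakeBorder(cv2.resize(F["wrist"][:,100:540],(350,382)),0,68,0,0,0)])
cv2.imwrite("pics/g3.png",o[:,:,::-1])
# expected pixel of standing bottle key edges
a=np.radians(11.9);x=np.array([np.cos(a),np.sin(a),0]);y=np.array([-x[1],x[0],0]);c=np.array([.526,.229,0])
for lab,bx,by,bz in[("near-left top",.032,.028,.136),("near-right top",.032,-.028,.136),("nl foot",.032,.028,.006),("nr foot",.032,-.028,.006),("far-r top",.088,-.028,.136)]:
    P=c+bx*x+by*y+np.array([0,0,bz]);p=proj(f["side"],P)[0];q=proj(f["wrist"],P)[0]
    print(lab,(p-[215,250])*3.75, (q-[100,0])*.795+[450,0])
```

```text
near-left top [158.30643067 293.59187705] [585.0113635  249.19833924]
near-right top [183.89901167 223.97773011] [667.15651657 249.53289814]
nl foot [180.78103465 404.86360716] [599.9601707  199.08758043]
nr foot [203.57157628 337.28655429] [652.79613387 199.30368017]
far-r top [102.51641023 210.78016965] [670.0792778 168.4335561]
```

View pics/g3.png

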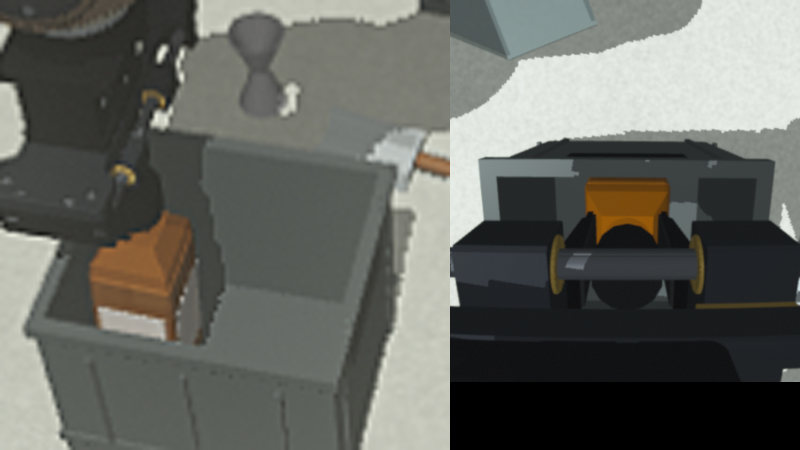

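Run:
```python
from h import *
np.set_printoptions(precision=4,suppress=True)
f=arm.grab_frame("wrist");g=arm.grab_frame("side")
a=np.radians(11.9);x=np.array([np.cos(a),np.sin(a)]);y=np.array([-x[1],x[0]]);c=np.array([.526,.229])
w=lambda p:((p[0]-450)/.795+100,p[1]/.795)
s=lambda p:(p[0]/3.75+215,p[1]/3.75+250)
def B(F,p,z):
    q=onz(F,p,z)[:2]-c;return np.array([q@x,q@y])
for lab,p,z in[("cap top c",(628,266),.206),("cap low edge",(628,307),.206),("cap far",(628,225),.206),("shoulder fl",(586,181),.136),("shoulder fr",(668,181),.136),("rim TL",(480,159),.16),("rim TR",(774,160),.16),("rim inner",(550,176),.16)]:
    print(lab,B(f,w(p),z))
for lab,p,z in[("nl top",(173,297),.136),("nr top",(193,243),.136),("fl top",(91,283),.136),("rim fl",(28,330),.16),("rim nr",(395,170),.16),("rim nl",(345,383),.16)]:
    print("side",lab,B(g,s(p),z))
print("tcp",(np.array(arm.observe()["tcp_pos"])[:2]-c)@x)
cv2.imwrite("pics/w_now.png",f["image"][150:330,200:460,::-1].repeat(3,0).repeat(3,1))
```

```text
cap top c [ 0.0547 -0.001 ]
cap low edge [ 0.033  -0.0011]
cap far [ 0.0747 -0.0009]
shoulder fl [0.0795 0.0261]
shoulder fr [ 0.0798 -0.0269]
rim TL [0.0974 0.084 ]
rim TR [ 0.0975 -0.0847]
rim inner [0.0876 0.0437]
side nl top [0.0221 0.0287]
side nr top [ 0.0218 -0.0143]
side fl top [0.0765 0.0287]
side rim fl [0.0938 0.0851]
side rim nr [-0.0984 -0.0792]
side rim nl [-0.1021  0.0833]
tcp 0.06131840859587779
```

View pics/w_now.png

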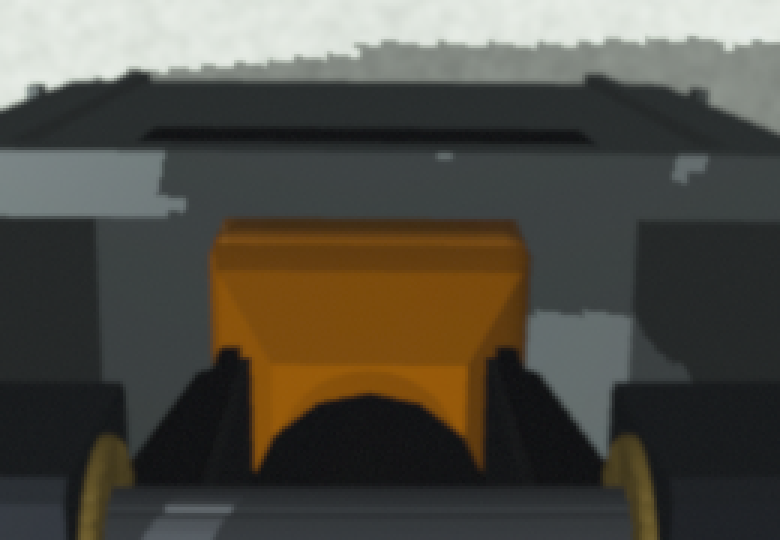

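Run:
```python
from h import *
np.set_printoptions(precision=4,suppress=True)
f=arm.grab_frame("wrist")
V=np.array(f["view"]);cam=-V[:3,:3].T@V[:3,3]
a=np.radians(11.9);x=np.array([np.cos(a),np.sin(a)]);y=np.array([-x[1],x[0]]);c=np.array([.526,.229])
print("cam",(cam[:2]-c)@x,cam[2])
def B(p,z):
    q=onz(f,(p[0]/3+200,p[1]/3+150),z)[:2]-c;return np.round([q@x,q@y],4).tolist()
for l,p,zs in[("cap far low",(370,395),(.176,)),("faint ring",(370,372),(.176,.162)),("neckbase line",(370,364),(.162,)),("l270",(370,270),(.136,)),("l250",(370,250),(.136,)),("l235",(370,236),(.136,.12,.1)),("l220",(370,220),(.136,.12,.1,.05)),("cornL",(212,255),(.136,)),("cornR",(528,255),(.136,)),("shoulder top L",(252,364),(.162,)),("shoulder top R",(485,364),(.162,)),("rim in",(100,217),(.16,))]: print(l,[B(p,z) for z in zs])
im=f["image"];print(im[218:292:2,323].tolist())
```

```text
cam 0.12471957258447527 0.3459164440204423
cap far low [[0.0645, -0.0008]]
faint ring [[0.068, -0.0008], [0.0633, -0.0008]]
neckbase line [[0.0646, -0.0008]]
l270 [[0.0731, -0.0008]]
l250 [[0.0767, -0.0008]]
l235 [[0.0791, -0.0008], [0.0756, -0.0008], [0.0713, -0.0009]]
l220 [[0.0819, -0.0008], [0.0786, -0.0008], [0.0746, -0.0009], [0.0644, -0.001]]
cornL [[0.0757, 0.0264]]
cornR [[0.0759, -0.028]]
shoulder top L [[0.0645, 0.0174]]
shoulder top R [[0.0647, -0.0185]]
rim in [[0.0871, 0.0403]]
[[61, 67, 66], [62, 68, 68], [63, 60, 55], [64, 45, 21], [73, 49, 20], [96, 62, 23], [116, 71, 18], [100, 61, 15], [98, 60, 16], [98, 60, 14], [100, 62, 14], [112, 68, 13], [125, 76, 14], [125, 76, 11], [125, 76, 13], [124, 76, 11], [124, 75, 13], [125, 76, 12], [125, 76, 13], [124, 75, 10], [125, 76, 13], [125, 76, 13], [125, 76, 14], [125, 75, 14], [124, 75, 12], [125, 76, 17], [126, 76, 13], [146, 88, 12], [136, 81, 10], [133, 80, 11], [133, 79, 11], [112, 67, 12], [28, 24, 23], [20, 22, 23], [20, 20, 22], [19, 20, 21], [18, 19, 21]]
```

The picture puts the bottle nearly upright but about 10 mm short of the far wall. The cap sits at the near edge of the pads, so it slipped in the grip. I'll unload the foot, slide the bottle to the wall, then set it down.

```bash
python3 -m handwheel '[[20,[0,0,0],0],[20,[0,0,-0.001],0],[20,[0,0,-0.002],0],[20,[0,0,-0.003],0],[20,[0,0,-0.003],0],[20,[0,0,-0.003],0]]' 40; python3 -m handwheel '[[20,[0.001,0,0],0],[20,[0.002,0,0],0],[20,[0.003,0,0],0],[20,[0.004,0,0],0],[20,[0.005,0,0],0],[20,[0.006,0,0],0],[20,[0.006,0,0],0]]';  python3 - <<'E'
from h import *
print(np.round(arm.observe()["wrist_torque"],2))
f=arm.grab_frame("wrist");im=f["image"].astype(int)
col=im[200:320,323];amb=[200+i for i in range(120) if col[i,0]-col[i,2]>35];print(amb[0],amb[-1])
print([r.tolist() for r in im[210:245:2,323]])
E
```

```text
time: 9.35
tcp_pos: [0.586, 0.2409, 0.1777]
ee_rot: [[0.978, 0.211, 0.002], [0.211, -0.978, 0.001], [0.002, -0.0, -1.0]]
force: [-1.3, -0.3, -4.7]
finger_gap: 0.0327
time: 10.05
tcp_pos: [0.592, 0.2422, 0.1777]
ee_rot: [[0.978, 0.211, 0.002], [0.211, -0.978, 0.001], [0.002, -0.0, -1.0]]
force: [-2.6, -0.8, -1.6]
finger_gap: 0.0328
[-0.09  0.89 -0.08]
234 283
[[41, 45, 45], [48, 53, 54], [62, 67, 67], [62, 67, 67], [60, 67, 67], [62, 68, 68], [62, 68, 68], [61, 67, 67], [61, 66, 67], [61, 66, 67], [61, 66, 67], [61, 66, 67], [96, 69, 44], [98, 61, 16], [96, 59, 17], [97, 60, 15], [98, 61, 16], [114, 69, 16]]
```

```bash
python3 -m handwheel '[[20,[0.001,0,0],0],[20,[0.002,0,0],0],[20,[0.003,0,0],0],[20,[0.004,0,0],0],[20,[0.004,0,0],0]]';  python3 - <<'E'
from h import *
np.set_printoptions(precision=4,suppress=True)
print(np.round(arm.observe()["wrist_torque"],2))
f=arm.grab_frame("wrist");g=arm.grab_frame("side")["image"];s=arm.grab_frame("scene")["image"]
im=f["image"]
o=np.hstack([cv2.resize(g[260:360,215:315],(400,400),interpolation=cv2.INTER_CUBIC),cv2.resize(s[260:360,370:470],(400,400),interpolation=cv2.INTER_CUBIC)])
o=np.vstack([o,cv2.resize(im[210:300,220:460],(533,200)).copy() if 0 else cv2.copyMakeBorder(cv2.resize(im[210:300,220:460],(533,200)),0,0,0,267,0)])
cv2.imwrite("pics/g4.png",o[:,:,::-1])
E
```

```text
time: 10.6
tcp_pos: [0.5959, 0.243, 0.1776]
ee_rot: [[0.978, 0.211, 0.002], [0.211, -0.978, 0.001], [0.002, -0.0, -1.0]]
force: [-2.7, -0.2, -2.8]
finger_gap: 0.0325
[-0.21  1.02 -0.01]
```

View pics/g4.png

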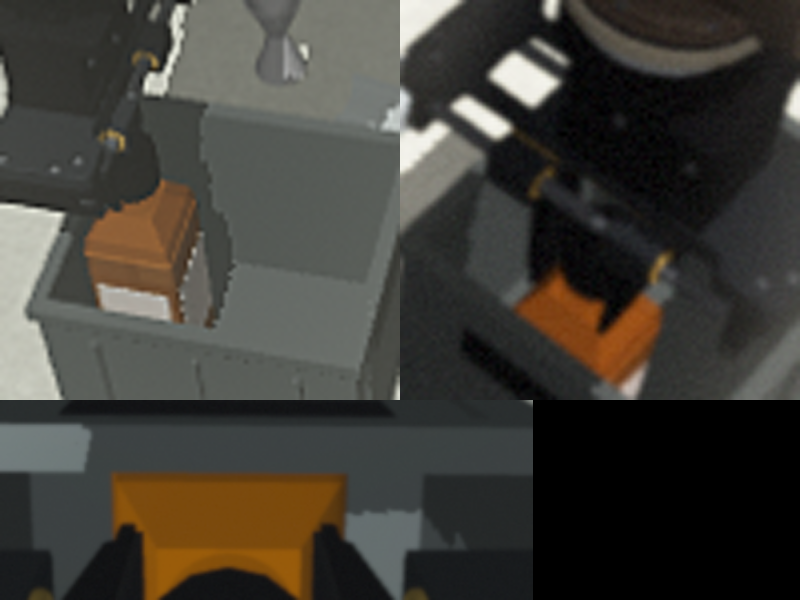

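```bash
python3 -m handwheel '[[20,[0.001,0,0],0],[20,[0.002,0,0],0],[20,[0.003,0,0.0005],0],[20,[0.004,0,0.001],0],[20,[0.005,0,0.0015],0],[20,[0.005,0,0.002],0],[20,[0.005,0,0.002],0]]';  python3 - <<'E'
from h import *
print(np.round(arm.observe()["wrist_torque"],2))
f=arm.grab_frame("wrist");im=f["image"].astype(int)
a=np.radians(11.9);x=np.array([np.cos(a),np.sin(a)]);c=np.array([.526,.229])
B=lambda p,z:round(float((onz(f,p,z)[:2]-c)@x),4)
col=im[200:330,323];am=[200+i for i in range(130) if col[i,0]-col[i,2]>35]
cr=im[200:330,250];print("rim col250",[ (200+i,cr[i].tolist()) for i in range(20,60,3)])
print(am[0],am[-1],"edge",B((323,am[0]),.136),"cap low far",B((323,am[-1]+.5),.178),"tcp",(np.array(arm.observe()["tcp_pos"])[:2]-c)@x)
E
```

```text
time: 11.45
tcp_pos: [0.6, 0.244, 0.1756]
ee_rot: [[0.977, 0.211, 0.0], [0.211, -0.977, 0.0], [0.0, -0.0, -1.0]]
force: [-7.8, -0.8, 0.6]
finger_gap: 0.0317
[-0.16  1.59  0.19]
rim col250 [(220, [24, 27, 28]), (223, [18, 21, 23]), (226, [36, 40, 40]), (229, [43, 48, 48]), (232, [111, 122, 121]), (235, [112, 122, 122]), (238, [111, 122, 121]), (241, [111, 122, 121]), (244, [110, 120, 121]), (247, [110, 121, 121]), (250, [110, 120, 120]), (253, [61, 67, 67]), (256, [59, 65, 66]), (259, [60, 66, 66])]
252 289 edge 0.0806 cap low far 0.0757 tcp 0.07554709074784204
```

```bash
python3 -m handwheel '[[20,[0,0,0.0005],0],[20,[0,0,0.001],0],[20,[0,0,0.001],0]]' 15; python3 -m handwheel '[[36,[0,0,0],0],[45,[0,0,0],0],[60,[0,0,0],0],[75,[0,0,0],0],[80,[0,0,0],0],[80,[0,0,0],0]]';  python3 - <<'E'
from h import *
f=arm.grab_frame("wrist");im=f["image"].astype(int)
a=np.radians(11.9);x=np.array([np.cos(a),np.sin(a)]);c=np.array([.526,.229])
B=lambda p,z:round(float((onz(f,p,z)[:2]-c)@x),4)
col=im[200:330,323];am=[200+i for i in range(130) if col[i,0]-col[i,2]>35]
print(am[0],am[-1],"edge",B((323,am[0]),.136),"cap low far",B((323,am[-1]+.5),.176),"tcp",(np.array(arm.observe()["tcp_pos"])[:2]-c)@x)
E
```

```text
time: 11.8
tcp_pos: [0.6004, 0.2441, 0.1746]
ee_rot: [[0.977, 0.211, 0.001], [0.211, -0.977, 0.0], [0.001, -0.0, -1.0]]
force: [-2.0, -1.6, -2.6]
finger_gap: 0.0316
time: 12.4
tcp_pos: [0.6004, 0.2441, 0.1747]
ee_rot: [[0.977, 0.211, 0.001], [0.211, -0.977, 0.0], [0.001, -0.0, -1.0]]
force: [1.2, -1.1, -0.0]
finger_gap: 0.0688
254 296 edge 0.0802 cap low far 0.0725 tcp 0.07589924527766097
```

```bash
python3 -m handwheel '[[80,[0,0,-0.01],0],[85,[0,0,-0.05],0],[90,[0,0,-0.09],0],[100,[-0.04,0,-0.13],0],[100,[-0.08,0,-0.16],0],[100,[-0.12,0,-0.18],0],[100,[-0.13,0,-0.18],0],[100,[-0.13,0,-0.18],0]]';  python3 - <<'E'
from h import *
f=arm.grab_frame("wrist");cv2.imwrite("pics/w2.png",f["image"][:,:,::-1])
E
```

```text
time: 13.25
tcp_pos: [0.4721, 0.2164, 0.3562]
ee_rot: [[0.977, 0.211, 0.004], [0.211, -0.977, 0.001], [0.004, -0.0, -1.0]]
force: [1.2, -0.1, 0.7]
finger_gap: 0.0954
```

View pics/w2.png

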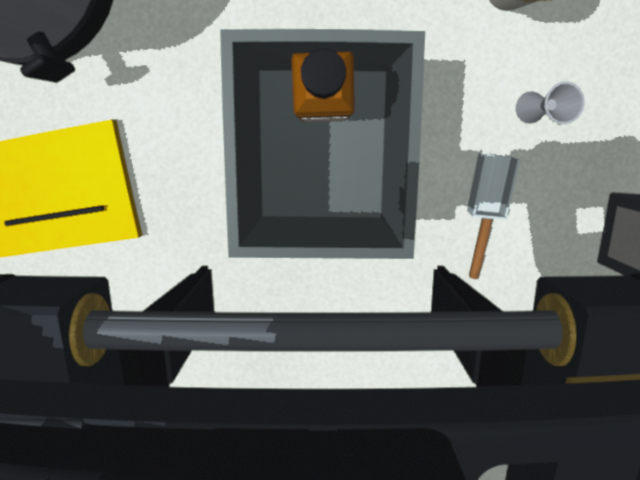

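The bottle stands upright at the far end, with its cap at (323,72) and its body from (292,53) to (354,118). The space on the near side is clear. Next I measure it against the bin.

Run:
```python
from h import *
np.set_printoptions(precision=4,suppress=True)
f=arm.grab_frame("wrist")
P=np.array([onz(f,p,.16) for p in [(221,30),(424.5,32),(413,257.5),(230,257)]])[:,:2]
e=np.roll(P,-1,0)-P
c=P.mean(0);a=np.radians(np.mean([np.degrees(np.arctan2(e[3,1],e[3,0])),np.degrees(np.arctan2(-e[1,1],-e[1,0])),np.degrees(np.arctan2(e[0,1],e[0,0]))+90,np.degrees(np.arctan2(e[2,1],e[2,0]))-90]))
print(c,np.degrees(a),np.linalg.norm(e,axis=1))
x=np.array([np.cos(a),np.sin(a)]);y=np.array([-x[1],x[0]])
for l,p,z in[("nl",(293,118),.136),("nr",(354,117),.136),("fl",(292,53),.136),("fr",(354,53),.136),("cap top c",(323,70),.206),("cap nearest",(323,97),.19),("cap far",(323,50),.206)]:
    q=onz(f,p,z)[:2]-c;print(l,q@x,q@y)
for k in(-.088,.088):
  for z in (.006,): print("floor end",k,proj(f,[*(c+k*x),z]))
t=c-.028*x; print("tin target",t)
print(np.round(arm.observe()["joint_positions"],2))
goto([.45,-.16,.36],np.radians(11.5))
```

```text
[0.5261 0.2286] 11.816205039777566 [0.1683 0.1936 0.1674 0.1947]
nl 0.02680174079677174 0.02651519718666748
nr 0.02801964509864236 -0.02866998519707331
fl 0.08311804792399165 0.02709126917936244
fr 0.08344427607239623 -0.027656403331538897
cap top c 0.05800193058574275 -0.0003608566233157444
cap nearest 0.04033375197464355 -0.0004888710442254224
cap far 0.07201302033163051 -0.0002739549240241495
floor end -0.088 [[321.8101 216.4533]]
floor end 0.088 [[322.6623  70.437 ]]
tin target [0.4986 0.2229]
[0.3  0.22 1.6  0.   1.32 1.66]
shift [-0.1027  0.3631 -0.0058] turn 0.0118
```

```bash
python3 -m handwheel '[[100,[-0.08,0.38,0],0],[100,[-0.08,0.38,0],0],[100,[-0.08,0.38,0],0],[100,[-0.08,0.38,0],0],[100,[-0.08,0.38,0],0],[100,[-0.08,0.38,0],0],[100,[-0.08,0.38,0],0],[100,[-0.08,0.38,0],0],[100,[-0.08,0.38,0],0],[100,[-0.08,0.38,0],0]]';  python3 - <<'E'
from h import *
f=arm.grab_frame("wrist");cv2.imwrite("pics/w3.png",f["image"][:,:,::-1])
E
```

```text
time: 14.35
tcp_pos: [0.4763, -0.1728, 0.3528]
ee_rot: [[0.978, 0.209, -0.001], [0.209, -0.978, 0.002], [-0.001, -0.002, -1.0]]
force: [-0.4, 0.2, -0.4]
finger_gap: 0.0952
```

View pics/w3.png

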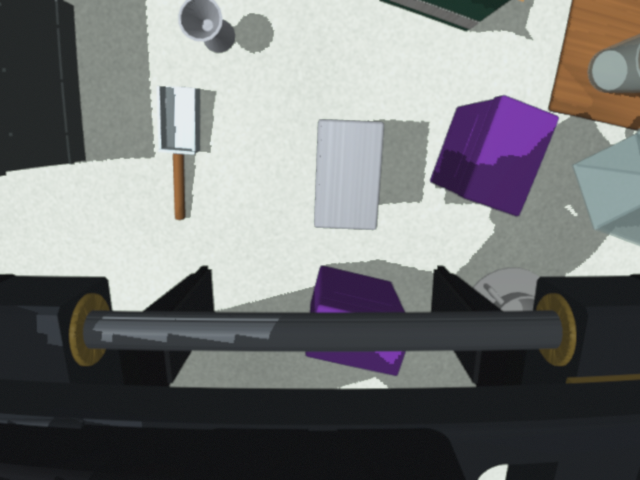

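The view shows the silver lid with corners at about (319,120), (383,122), (378,229) and (315,227). The purple boxes are clear of it, with the nearest corner at (432,180).

Run:
```python
from h import *
np.set_printoptions(precision=4,suppress=True)
f=arm.grab_frame("wrist")
im=f["image"].astype(int)
print("row175",[(u,im[175,u].tolist()) for u in (312,314,315,316,317,318,378,379,380,381,382,383,384)])
P=np.array([onz(f,p,.14) for p in [(318.5,120),(383,122),(377.5,229),(315,227)]])[:,:2]
e=np.roll(P,-1,0)-P;ang=np.degrees(np.arctan2(e[:,1],e[:,0]));yaw=np.mean([ang[0]+90,ang[1]+180,ang[2]-90,ang[3]])
print(P.mean(0),np.linalg.norm(e,axis=1),ang,yaw)
print("purple",onz(f,(432,180),.14))
goto([*P.mean(0),.10],np.radians(yaw))
```

```text
row175 [(312, [225, 230, 224]), (314, [222, 228, 221]), (315, [215, 221, 215]), (316, [191, 198, 194]), (317, [172, 178, 183]), (318, [175, 181, 189]), (378, [178, 184, 191]), (379, [167, 173, 179]), (380, [144, 149, 154]), (381, [126, 131, 132]), (382, [128, 133, 129]), (383, [134, 141, 134]), (384, [137, 143, 136])]
[ 0.5093 -0.1885] [0.0576 0.0979 0.0589 0.0976] [ -79.4427 -169.2061  100.267    10.0679] 10.42152966873867
purple [ 0.522  -0.2646  0.14  ]
shift [0.0287 0.0241 0.2535] turn 0.031
```

```bash
python3 -m handwheel '[[100,[0.015,0.012,0.03],0.03],[100,[0.028,0.024,0.07],0.03],[100,[0.0285,0.024,0.11],0.03],[100,[0.0285,0.024,0.15],0.03],[100,[0.0285,0.024,0.185],0.03],[100,[0.0285,0.024,0.21],0.03],[100,[0.0285,0.024,0.23],0.03],[100,[0.0285,0.024,0.243],0.03],[100,[0.0285,0.024,0.25],0.03],[100,[0.0285,0.024,0.25],0.03],[100,[0.0285,0.024,0.25],0.03]]' 40 && python3 -m handwheel '[[75,[0,0,0],0],[70,[0,0,0],0],[65,[0,0,0],0],[55,[0,0,0],0],[50,[0,0,0],0],[50,[0,0,0],0],[50,[0,0,0],0]]' 40
```

```text
time: 15.55
tcp_pos: [0.5095, -0.1883, 0.1041]
ee_rot: [[0.983, 0.182, 0.001], [0.182, -0.983, 0.001], [0.001, -0.001, -1.0]]
force: [0.2, -0.3, -0.7]
finger_gap: 0.0949
time: 16.25
tcp_pos: [0.5095, -0.1884, 0.1042]
ee_rot: [[0.983, 0.182, 0.001], [0.182, -0.983, 0.001], [0.001, -0.0, -1.0]]
force: [0.6, 0.0, 2.0]
finger_gap: 0.0599
```

```bash
python3 -m handwheel '[[50,[0,0,-0.003],0],[50,[0,0,-0.01],0],[50,[0,0,-0.025],0],[50,[0,0,-0.05],0],[50,[0,0,-0.08],0],[50,[0,0,-0.11],0],[50,[0,0,-0.14],0],[50,[0,0,-0.17],0],[50,[0,0,-0.195],0],[50,[0,0,-0.21],0],[50,[0,0,-0.215],0],[50,[0,0,-0.215],0]]'; python3 -c "
from h import *
goto([.4958,.2223,.318],np.radians(11.8))"
```

```text
time: 17.45
tcp_pos: [0.5092, -0.1884, 0.3195]
ee_rot: [[0.983, 0.182, 0.001], [0.182, -0.983, 0.0], [0.001, -0.0, -1.0]]
force: [0.9, -0.3, -4.4]
finger_gap: 0.0599
shift [ 0.0617 -0.4063  0.0017] turn -0.0226
```

```bash
python3 -m handwheel '[[50,[0.003,-0.02,0],0],[50,[0.01,-0.06,0],-0.01],[50,[0.016,-0.1,0],-0.02],[50,[0.022,-0.145,0],-0.023],[50,[0.029,-0.19,0],-0.023],[50,[0.036,-0.235,0],-0.023],[50,[0.042,-0.28,0],-0.023],[50,[0.049,-0.32,0],-0.023],[50,[0.054,-0.355,0],-0.023],[50,[0.058,-0.385,0],-0.023],[50,[0.061,-0.4,0],-0.023],[50,[0.062,-0.406,0],-0.023]]'; python3 -m handwheel '[[50,[0,0,0],0],[50,[0,0,0],0],[50,[0,0,0],0]]'
python3 - <<'E'
from h import *
np.set_printoptions(precision=4,suppress=True)
goto([.4958,.2223,.318],np.radians(11.8))
f=arm.grab_frame("wrist");g=arm.grab_frame("side");s=arm.grab_frame("scene")
# draw where the tin bottom should be and the lid vs tcp
o=np.hstack([cv2.resize(f["image"],(400,300)),cv2.resize(g["image"][190:370,180:420],(400,300))])
o=np.vstack([o,np.hstack([cv2.resize(s["image"][190:400,310:530],(400,300))[:300],np.zeros((300,400,3),np.uint8)])])
cv2.imwrite("pics/t1.png",o[:,:,::-1])
E
```

```text
time: 18.65
tcp_pos: [0.4958, 0.223, 0.3186]
ee_rot: [[0.978, 0.206, -0.0], [0.206, -0.978, -0.0], [-0.0, 0.0, -1.0]]
force: [1.1, 0.1, -4.3]
finger_gap: 0.0597
time: 18.95
tcp_pos: [0.496, 0.222, 0.3185]
ee_rot: [[0.979, 0.205, -0.001], [0.205, -0.979, -0.0], [-0.001, 0.0, -1.0]]
force: [0.4, -0.2, -3.8]
finger_gap: 0.0601
shift [-0.0001 -0.0003  0.0005] turn 0.0007
```

View pics/t1.png

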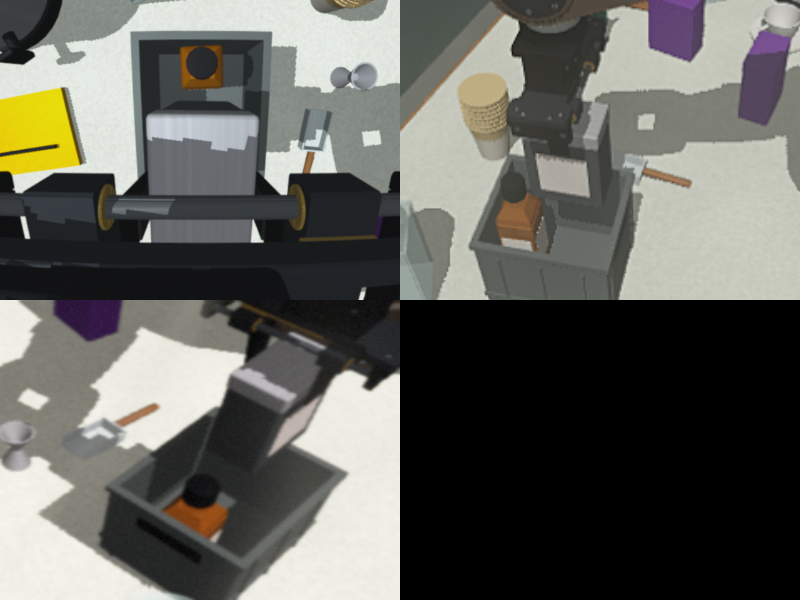

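The last view shows the tin hanging level above the near part of the bin, with its lid's front edge at about (324,182) in the wrist image. The bottle is still standing. That was my twelfth picture, so the remaining checks are numeric.

Run:
```python
from h import *
f=arm.grab_frame("wrist");im=f["image"].astype(int)
a=np.radians(11.8);x=np.array([np.cos(a),np.sin(a)]);y=np.array([-x[1],x[0]]);c=np.array([.5261,.2286])
B=lambda p,z:np.round([(onz(f,p,z)[:2]-c)@x,(onz(f,p,z)[:2]-c)@y],4).tolist()
g=im[150:200,324].mean(1);print([(150+i,int(g[i])) for i in range(0,50,2)])
r=im[215].mean(1);print([(i,int(r[i])) for i in list(range(228,246,2))+list(range(404,424,2))])
z=arm.observe()["tcp_pos"][2]
for v in(178,180,182,184): print("lid front",v,B((324,v),z+.036))
for v in(161,163,165,167): print("bot front",v,B((324,v),z-.104))
```

```text
[(150, 68), (152, 68), (154, 68), (156, 68), (158, 66), (160, 64), (162, 43), (164, 38), (166, 39), (168, 39), (170, 39), (172, 39), (174, 39), (176, 54), (178, 71), (180, 75), (182, 97), (184, 138), (186, 164), (188, 182), (190, 192), (192, 198), (194, 199), (196, 199), (198, 198)]
[(228, 101), (230, 45), (232, 40), (234, 109), (236, 176), (238, 188), (240, 197), (242, 203), (244, 205), (404, 186), (406, 185), (408, 171), (410, 152), (412, 115), (414, 52), (416, 60), (418, 64), (420, 65), (422, 64)]
lid front 178 [0.02, -0.0001]
lid front 180 [0.0194, -0.0001]
lid front 182 [0.0188, -0.0001]
lid front 184 [0.0181, -0.0001]
bot front 161 [0.0176, -0.0007]
bot front 163 [0.0163, -0.0007]
bot front 165 [0.015, -0.0007]
bot front 167 [0.0137, -0.0007]
```

```bash
python3 -m handwheel '[[50,[0,0,0.01],0],[50,[0,0,0.03],0],[50,[0,0,0.05],0],[50,[0,0,0.07],0],[50,[0,0,0.09],0],[50,[0,0,0.11],0],[50,[0,0,0.13],0],[50,[0,0,0.15],0],[50,[0,0,0.17],0],[50,[0,0,0.185],0],[50,[0,0,0.195],0],[50,[0,0,0.2],0]]'; python3 -m handwheel '[[50,[0,0,0.001],0],[50,[0,0,0.0025],0],[50,[0,0,0.004],0],[50,[0,0,0.0055],0],[50,[0,0,0.0055],0]]'
```

```text
time: 20.35
tcp_pos: [0.4956, 0.2223, 0.1177]
ee_rot: [[0.979, 0.205, -0.001], [0.205, -0.979, -0.001], [-0.001, 0.0, -1.0]]
force: [-0.3, 0.6, -3.8]
finger_gap: 0.0598
time: 20.85
tcp_pos: [0.4956, 0.2223, 0.1123]
ee_rot: [[0.979, 0.205, -0.001], [0.205, -0.979, -0.0], [-0.001, 0.0, -1.0]]
force: [-0.6, 0.5, -4.2]
finger_gap: 0.0598
```

```bash
python3 -m handwheel '[[50,[0,0,0.0005],0],[50,[0,0,0.001],0],[50,[0,0,0.0015],0],[50,[0,0,0.002],0],[50,[0,0,0.002],0],[50,[0,0,0.002],0]]'
```

```text
time: 21.45
tcp_pos: [0.4956, 0.2223, 0.1104]
ee_rot: [[0.979, 0.205, -0.001], [0.205, -0.979, -0.0], [-0.001, 0.0, -1.0]]
force: [-1.1, 0.5, -1.8]
finger_gap: 0.0598
```

Contact is starting, since the load fell from 4.2 to 1.8 N. I'll lower a little more.

```bash
python3 -m handwheel '[[50,[0,0,0.0005],0],[50,[0,0,0.001],0],[50,[0,0,0.001],0],[50,[0,0,0.001],0]]'
```

```text
time: 21.85
tcp_pos: [0.4956, 0.2223, 0.1103]
ee_rot: [[0.979, 0.206, -0.0], [0.206, -0.979, -0.0], [-0.0, 0.0, -1.0]]
force: [-4.6, -2.3, 9.7]
finger_gap: 0.0597
```

Now it's on the floor: +9.7 N, no further travel, and the height matches .104 + .006. I'll release gradually and rise.

```bash
python3 -m handwheel '[[50,[0,0,-0.0005],0],[50,[0,0,-0.0005],0]]' 10; python3 -m handwheel '[[66,[0,0,0],0],[70,[0,0,0],0],[78,[0,0,0],0],[85,[0,0,0],0],[88,[0,0,0],0],[88,[0,0,0],0]]'; python3 -m handwheel '[[88,[0,0,-0.005],0],[88,[0,0,-0.02],0],[88,[0,0,-0.05],0],[88,[0,0,-0.09],0],[88,[0,0,-0.13],0],[88,[0,0,-0.17],0],[88,[0,0,-0.21],0],[88,[0,0,-0.245],0],[88,[-0.01,0,-0.245],0],[88,[-0.02,0,-0.245],0],[88,[-0.02,0,-0.245],0]]'
python3 - <<'E'
from h import *
f=arm.grab_frame("wrist");im=f["image"];cv2.imwrite("pics/end_w.png",im[:,:,::-1])
for n in("scene","side"): cv2.imwrite(f"pics/end_{n}.png",arm.grab_frame(n)["image"][:,:,::-1])
a=np.radians(11.8);x=np.array([np.cos(a),np.sin(a)]);y=np.array([-x[1],x[0]]);c=np.array([.5261,.2286])
def B(p,z):
    q=onz(f,p,z)[:2]-c;return np.round([q@x,q@y],4).tolist()
h=cv2.cvtColor(im,cv2.COLOR_RGB2HSV)
def big(m):
    m=m.astype(np.uint8);k,l,st,ce=cv2.connectedComponentsWithStats(m);i=1+np.argmax(st[1:,4]);return st[i],ce[i],l==i
roi=np.zeros(im.shape[:2],bool);roi[:290,200:450]=1
amb=roi&(h[...,1]>150)&(h[...,0]>5)&(h[...,0]<25)
st,ce,_=big(amb);print("amber bbox",st,[B(p,.136) for p in((st[0],st[1]),(st[0]+st[2],st[1]+st[3]))])
p=(323,st[1]+st[3]+20)
for v in range(int(st[1]+st[3])-6,275,8): print(v,im[v,323].tolist(),end=" ")
E
```

```text
time: 22.05
tcp_pos: [0.4957, 0.2223, 0.1108]
ee_rot: [[0.979, 0.206, -0.0], [0.206, -0.979, -0.0], [-0.0, 0.0, -1.0]]
force: [0.1, -0.8, -4.1]
finger_gap: 0.0601
time: 22.65
tcp_pos: [0.4957, 0.2223, 0.1108]
ee_rot: [[0.979, 0.206, -0.0], [0.206, -0.979, -0.0], [-0.0, 0.0, -1.0]]
force: [0.1, -0.2, 0.0]
finger_gap: 0.0831
time: 23.75
tcp_pos: [0.4746, 0.2179, 0.3552]
ee_rot: [[0.979, 0.206, -0.002], [0.206, -0.979, -0.001], [-0.002, 0.0, -1.0]]
force: [0.2, -0.0, -0.6]
finger_gap: 0.0838
amber bbox [ 291   53   63   66 2154] [[0.0839, 0.0281], [0.0268, -0.0282]]
113 [98, 61, 18] 121 [82, 82, 80] 129 [126, 130, 136] 137 [191, 197, 206] 145 [190, 197, 204] 153 [189, 195, 203] 161 [189, 195, 203] 169 [188, 195, 202] 177 [188, 194, 202] 185 [187, 193, 202] 193 [186, 192, 200] 201 [186, 192, 200] 209 [184, 191, 198] 217 [185, 191, 198] 225 [183, 189, 197] 233 [182, 188, 195] 241 [42, 46, 47] 249 [68, 74, 75] 257 [103, 112, 114] 265 [222, 228, 221] 273 [226, 232, 225]
```

Run:
```python
from h import *
f=arm.grab_frame("wrist");im=f["image"]
a=np.radians(11.8);x=np.array([np.cos(a),np.sin(a)]);y=np.array([-x[1],x[0]]);c=np.array([.5261,.2286])
h=cv2.cvtColor(im,cv2.COLOR_RGB2HSV);m=np.zeros(im.shape[:2],np.uint8)
m[115:245,260:385]=((im[115:245,260:385].min(-1)>135)&(im[115:245,260:385].max(-1)<225)).astype(np.uint8)
cn=max(cv2.findContours(m,0,2)[0],key=cv2.contourArea);r=cv2.boxPoints(cv2.minAreaRect(cn))
for p in r:
    q=onz(f,p,.146)[:2]-c;print(np.round(p),np.round([q@x,q@y],4))
for n in("scene","side"):
    A=cv2.imread(f"pics/{n}0.png").astype(int);Bm=cv2.imread(f"pics/end_{n}.png").astype(int)
    d=(abs(cv2.GaussianBlur(A.astype(np.uint8),(5,5),0).astype(int)-cv2.GaussianBlur(Bm.astype(np.uint8),(5,5),0)).max(-1)>40).astype(np.uint8)
    k,l,st,ce=cv2.connectedComponentsWithStats(d)
    print(n,[s.tolist() for s in st[1:] if s[4]>25])
```

```text
[290. 131.] [0.0175 0.0291]
[355. 131.] [ 0.0175 -0.0285]
[355. 238.] [-0.08   -0.0302]
[290. 238.] [-0.0801  0.0306]
scene [[310, 0, 60, 76, 2121], [403, 0, 90, 150, 8905], [514, 0, 18, 5, 65], [574, 0, 20, 39, 352], [489, 47, 9, 8, 51], [499, 50, 65, 76, 2741], [621, 51, 19, 54, 225], [474, 64, 24, 56, 488], [570, 65, 26, 48, 205], [484, 85, 156, 161, 9735], [283, 90, 63, 96, 2858], [501, 124, 11, 15, 106], [284, 151, 158, 161, 6072], [289, 154, 9, 7, 46], [467, 174, 11, 9, 65], [444, 183, 9, 18, 103], [322, 187, 21, 16, 187], [279, 191, 62, 60, 1944], [386, 202, 80, 46, 1563], [449, 204, 8, 15, 83], [468, 223, 9, 6, 35], [496, 236, 9, 10, 63], [405, 272, 19, 18, 69], [401, 288, 69, 74, 2561]]
side [[446, 0, 143, 98, 4096], [584, 16, 4, 12, 31], [538, 41, 51, 42, 632], [501, 43, 23, 45, 698], [575, 49, 20, 50, 313], [250, 48, 390, 370, 53560], [533, 50, 12, 8, 32], [441, 63, 7, 38, 67], [568, 64, 8, 40, 106], [553, 82, 7, 43, 187], [439, 98, 52, 43, 1167], [496, 101, 15, 18, 162], [570, 106, 6, 7, 30], [326, 208, 36, 48, 1084], [299, 240, 105, 53, 2550], [487, 285, 17, 25, 204], [543, 284, 20, 22, 136], [565, 288, 3, 17, 35], [563, 307, 4, 15, 31], [266, 308, 43, 31, 1030], [540, 308, 22, 18, 239], [238, 310, 26, 29, 481], [261, 336, 10, 6, 38], [273, 339, 25, 8, 109], [500, 374, 9, 4, 26]]
```

```bash
python3 -c "
from rig import arm
print(arm.observe()['time']);print(arm.finish_job())"
```

```text
23.95
the job is handed in; nothing more can be done
None
```

The bottle is standing upright at the far end of the bin and the tea tin is upright beside it. I let go of both, with the arm clear above, and handed the job in at 24 s of the 61 s allowed.

**What I did:** I gripped the bottle by its cap and tipped it upright along the far wall with its foot near the floor. I then lowered the tin, long side along the bin, until the contact force showed it was on the floor.

**Last checks (in the bin's frame, from the wrist camera):**
- **Bottle:** upright, body from about x = 27 to 84 mm and centred across the width. It had not shifted after the tin went in.
- **Tin:** lid from about x = -80 to 18 mm. When I let go, the gripper height matched the tin resting on the floor, about 9 mm from the bottle and 8 mm from the near wall.
- **Other things:** comparing before and after pictures, I saw changes only at the arm, its shadow, the tin and inside the bin. The shadow patches could hide a small shift in something they cover.

**What disagreed:**
- The cap slipped about 13–17 mm between the pads while I tipped the bottle. The first upright pose still leaned or stood off by about 10 mm, so I unloaded the foot by about 3 mm and pushed it on towards the wall.
- At the end the bottle measured about 4–5 mm short of flush with the far wall; part of that may be the roughly 2 mm camera calibration error. I left it there, as the tin fits and blocks the bottle from falling.

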